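Grade the sprung earth saddles and hang them on the earth bar

ROBOT

A 6-joint arm with a two-finger parallel gripper is mounted at the origin on the work surface. World frame = base frame: x ahead of the robot, y to its left, z up, the work surface at z = 0. Lengths are in m, angles in degrees, forces in N, time in s.
With the tool pointing down it reaches from about 0.375 to 0.9 m from the base axis. Payload 3.1 kg.
Tool frame: the origin (TCP) lies at the very end of the fingers, on their centre line; the grasp point (between the pads) lies bot.hold_point_z behind it (bot.hold_point_z is the distance from the TCP to the grasp point, in m); z points along the fingers, y is the line along which they close (so a half turn about z gives the same grasp; the last joint's range is limited). The gripper opens to 87 mm and grips with 3 to 60 N. Pads are 19 mm wide; open, the fingers measure 117 mm over their backs; the gripper's body (75 mm by 190 mm) begins 51 mm behind the grasp point.
Start: joints at [-78.295, 30.224, 82.088, -0, 67.689, -10.227], TCP at [0.233, -0.58, 0.223] pointing down, gripper open.
Joint ranges: [-176.69, 176.69], [-43.24, 126.21], [12.49, 139.97], [-82, 262], [0, 151.66], [-163.58, 163.58]. Speed limits (degrees/s): [159.86, 159.86, 180, 180, 180, 180].

INTERFACE

Orientations are given as a 3x3 rotation matrix whose columns are the frame's x, y, z axes.
In Python, from rig import bot gives the robot as it stands.
- The arm moves only by the tool apply_moves, never from a script. Its argument "plan" is one flat list of numbers, 4 for each row, row after row: the shift along the world's x, y, z normalised to -1 to 1, where 1 is 0.05 m, then the turn about the world's z normalised to -1 to 1, where 1 is 10 degrees. A call has 1 to 12 rows; each row shifts and turns the commanded pose from where the row before left it; what a row does not reach is not made up. A row lasts 1/8 s, in which the tool goes at most 62.5 mm and 10.7 degrees, less where a joint would pass 70% of its speed; a pose out of reach is approached as far as the arm can. A call with a number of a shift or a turn outside -1 to 1 is refused whole. A call with a gripper value outside its range is refused whole. "grip" is the closure, from -1 (fully open) to 1 (shut), so that 0 is half open, set as the call begins (left out, the last holds). The fingers move at their own pace and stop on an object; the grip force is fixed at half the most. Time passes only in rows, so rows that do not move let the fingers close. It gives the time, the measured TCP pose, the force, the opening and the grip force at its end, in the units of the state.
- bot.read_state(): the state, without advancing time (a new reading comes with each control period).
- bot.capture(name): name is "scene" or "top"; returns (picture, depth): 420x560x3 uint8, red, green, blue; 420x560 float32, m along the optical axis (not along the pixel's ray), 0 where there is no reading.
- bot.camera_info(name): a dict with "vertical_fov" (degrees; the focal length in pixels is half the picture's height over the tangent of half this angle, whatever the lens; pixels are square), "cx", "cy" (the principal point, pixels), "rvec" (rotation vector, rad) and "tvec" (3), from world to camera coordinates, as OpenCV has them. Camera axes: x right, y down, z forward; pixel columns grow to the right and rows downward; lengths in m; the calibration is good to about 2 mm. A picture is of the moment at which its call begins. camera_info takes no time and is no camera call.
- bot.hand_in(): hands the job in; it is judged then, once.
Trained networks look in the newest picture that a camera, given by its name, has taken for a name from the list of things; names that differ only in an ending like _2 or _b are one class to them, and where a whole thing is asked for, a point or a joint stands for the part that bears it (a point fixed in the world has none). Each returns a list of dicts, best first, with "p" (0 to 1); they miss things now and then, are a little off and sometimes report something else, mostly with a low value. They report only what shows in the picture. A call takes as long as a camera call. They do not tell look-alikes from the thing itself.
- bot.outline_of(camera, target): "mask" (420x560 bool, what is visible of it) and "xy" ([column, row] as shares, 0 to 1, of the picture: columns of its width, rows of its height, amid what is visible of it).
- bot.pinpoint(camera, target): "xy" ([column, row] as shares, 0 to 1, of the picture: columns of its width, rows of its height: a listed point, or the origin of a listed thing).
The state is a dict: "time_s": time; "joint_positions": joint angles; "qvel": joint speeds; "tau": joint torques, N m; "position": TCP position; "tcp_rot": TCP orientation; "force": force on the tool from outside, world axes, zero at the start; "moment": the same for the moment, N m; "opening": opening from 0.0 (shut) to 1.0 (fully open); "grasp_force": force on a finger pad.
Only numpy, scipy, OpenCV 4.12 (cv2) and the standard library are available. Lean on these libraries where they do the work, as an engineer would, in place of code of your own. Each camera call takes 0.05 s, during which the arm holds its last target. There are 200 camera calls.

TASK

Squeeze in the orange plungers of the three earth saddles one after the other, first the one on the white pad, then blue, then yellow, to feel which spring is weakest and which strongest (under the same squeeze the weakest goes in farthest). Then drape the weakest saddle over the half of the copper bar next to the red post and the strongest over the half next to the green post, and leave the third standing on its pad with its plunger out. Don't tip a saddle over or disturb the other things on the bench.

Things in the scene. Friction and masses are not known exactly. Their poses are not given: they have to be found in the camera images.
- saddle_a_mid (a point): earth saddle a: grey head 32x30x40 mm (x,y,z) on two steel legs 45 long, 5 thick, 30 wide; 22 mm gap between legs, running along y, takes the bar up to the head's underside. Stands on its legs, 0.15 kg, any yaw. Point: its centre, 42.5 mm above the feet, 42.5 below the top. x: towards the orange plunger, 16 mm across, 17 mm out of the head's +x face, axis 22.5 mm above this point. All look alike
- plunger_a (a joint): how far the plunger of saddle a is pressed in (m): 0 out, 0.014 at its stop. Spring: 2 N to start, then in proportion to travel. A 20 N pinch presses the weakest to its stop, the middle one in by about 5.5 mm, the strongest 2.3 mm (less if the saddle is jammed down on the bench meanwhile); which is which is told by squeezing. Moves along the saddle's -x
- saddle_b_mid (a point): earth saddle b: grey head 32x30x40 mm (x,y,z) on two steel legs 45 long, 5 thick, 30 wide; 22 mm gap between legs, running along y, takes the bar up to the head's underside. Stands on its legs, 0.15 kg, any yaw. Point: its centre, 42.5 mm above the feet, 42.5 below the top. x: towards the orange plunger, 16 mm across, 17 mm out of the head's +x face, axis 22.5 mm above this point. All look alike
- plunger_b (a joint): how far the plunger of saddle b is pressed in (m): 0 out, 0.014 at its stop. Spring: 2 N to start, then in proportion to travel. A 20 N pinch presses the weakest to its stop, the middle one in by about 5.5 mm, the strongest 2.3 mm (less if the saddle is jammed down on the bench meanwhile); which is which is told by squeezing. Moves along the saddle's -x
- saddle_c_mid (a point): earth saddle c: grey head 32x30x40 mm (x,y,z) on two steel legs 45 long, 5 thick, 30 wide; 22 mm gap between legs, running along y, takes the bar up to the head's underside. Stands on its legs, 0.15 kg, any yaw. Point: its centre, 42.5 mm above the feet, 42.5 below the top. x: towards the orange plunger, 16 mm across, 17 mm out of the head's +x face, axis 22.5 mm above this point. All look alike
- plunger_c (a joint): how far the plunger of saddle c is pressed in (m): 0 out, 0.014 at its stop. Spring: 2 N to start, then in proportion to travel. A 20 N pinch presses the weakest to its stop, the middle one in by about 5.5 mm, the strongest 2.3 mm (less if the saddle is jammed down on the bench meanwhile); which is which is told by squeezing. Moves along the saddle's -x
- pad_white_top (a point): white square pad 80 x 80 x 4 mm fixed to the bench; this point is the centre of its top face, 4 mm above the bench
- pad_blue_top (a point): blue square pad 80 x 80 x 4 mm fixed to the bench; this point is the centre of its top face, 4 mm above the bench
- pad_yellow_top (a point): yellow square pad 80 x 80 x 4 mm fixed to the bench; this point is the centre of its top face, 4 mm above the bench
- rail_mid (a point): copper earth bar, round, 14 mm across, 300 mm long between the axes of its end posts, along this frame's y and level; this point: top of the bar at mid-length, 120 mm above the bench; a black collar there, 26 mm across, 8 mm wide, parts the red half from the green half. Base plate 70 x 340 x 12 mm. A saddle let go while pressed hard on the bar may swing or jump off
- post_red_top (a point): red end post of the bar, 24 mm across with a 36 mm cap; this point is on its axis at the top, 140 mm above the bench. Posts stand 150 mm from the middle of the bar; which end is red varies
- post_green_top (a point): green end post of the bar, 24 mm across with a 36 mm cap; this point is on its axis at the top, 140 mm above the bench. Posts stand 150 mm from the middle of the bar; which end is green varies
- flux: small clear flux bottle with a red cap, 28 mm across, 75 mm tall; bystander, origin at the middle of its underside; to be left alone
- cleaner: small amber bottle with a black cap, 28 mm across, 70 mm tall; bystander, origin at the middle of its underside; to be left alone
- solder_reel: metal solder reel standing on its flange, 50 mm across, 42 mm tall; bystander, origin at the middle of its underside; to be left alone
- tip_pot: brass pot, 48 mm across, 40 mm tall; bystander, origin at the middle of its underside; to be left alone
- driver: screwdriver with a red handle, lying along its x axis, 150 mm long; bystander, origin at the middle of its underside; to be left alone
- knife: yellow utility knife lying along its x axis, 140 mm long, 20 mm high; bystander, origin at the middle of its underside; to be left alone
- parts_tray: blue parts tray, 90 x 120 x 30 mm; bystander, origin at the middle of its underside; to be left alone
There are look-alikes about, which are no part of the job. Leave any purple look-alike of the part that bears saddle_c_mid alone.

How it is judged:
By the outcome, as a careful person would: the job done as asked, in the order asked, and still so for the second after the job is handed in, with the robot touching nothing.
It also fails if it takes over 72 s, if anything falls off the work surface, if the arm or the gripper's body presses on something with over 40 N, if the wrist force passes 120 N, or if a joint passes its speed limit or range.

## Working session

There is one attempt and no reset: what is moved stays moved. The work goes in short steps, Python scripts to look and compute and a tool call to move; the robot and the scene stay as the last step left them, time stands still between calls to the robot, and variables do not carry over. Pictures are saved under pics/ and viewed, at most 10 in all, crops included, and the job is handed in when it is done.

Besides the shell and the picture viewer there is one more tool, called after "Call:" by a JSON object that holds its "fn" and its "kwargs", one argument or row to a line. apply_moves: Moves the arm, as the interface text tells. Its arguments: {"type":"object","properties":{"plan":{"type":"array","items":{"type":"number"}},"grip":{"type":"number"}},"required":["plan"]}

```bash
ls; mkdir -p pics
cat > h.py <<'E'
import numpy as np, cv2
from rig import bot
def cam(n):
    i=bot.camera_info(n); f=210/np.tan(np.radians(i["vertical_fov"])/2)
    R,_=cv2.Rodrigues(np.array(i["rvec"],float)); return f,i["cx"],i["cy"],R,np.array(i["tvec"],float).ravel(),i
def ray(n,u,v,z):
    f,cx,cy,R,t,_=cam(n); d=R.T@np.array([(u-cx)/f,(v-cy)/f,1]); o=-R.T@t
    return o+d*(z-o[2])/d[2]
def cloud(n,D):
    f,cx,cy,R,t,_=cam(n); v,u=np.mgrid[0:420,0:560]
    P=np.stack([(u-cx)/f*D,(v-cy)/f*D,D],-1); return (P-t)@R
def proj(n,p):
    f,cx,cy,R,t,_=cam(n); q=R@np.array(p)+t; return f*q[0]/q[2]+cx,f*q[1]/q[2]+cy
E
python3 - <<'E'
from h import *
for n in ("scene","top"):
    I,D=bot.capture(n); print(n,bot.camera_info(n), "campos",-cam(n)[3].T@cam(n)[4])
    np.savez(f"/tmp/{n}.npz",I=I,D=D)
    cv2.imwrite(f"pics/{n}0.png",I[:,:,::-1])
    for t in ("saddle_a_mid","pad_white_top","pad_blue_top","pad_yellow_top","rail_mid","post_red_top","post_green_top","plunger_a"):
        try:
            r=bot.pinpoint(n,t); print(t,[(round(q["p"],2),round(q["xy"][0]*560),round(q["xy"][1]*420)) for q in r])
        except Exception as e: print(t,e)
print(bot.hold_point_z,bot.read_state())
E
```

```text
pics
scene {'vertical_fov': 49.9591107379492, 'cx': 280.16057277096075, 'cy': 208.10193951960076, 'rvec': array([ 1.63667027,  2.08404498, -0.69516381]), 'tvec': array([ 0.0840772 , -0.31853279,  1.49795129])} campos [1.14805384 0.1841996  1.00021651]
saddle_a_mid [(0.89, 194, 190)]
pad_white_top [(0.69, 265, 227)]
pad_blue_top [(0.65, 200, 199)]
pad_yellow_top [(0.62, 357, 238)]
rail_mid [(0.72, 261, 261)]
post_red_top [(0.67, 192, 247)]
post_green_top [(0.91, 329, 259)]
plunger_a it knows: cleaner, driver, flux, knife, pad_blue_top, pad_white_top, pad_yellow_top, parts_tray, post_green_top, post_red_top, rail_mid, saddle_a_mid, saddle_b_mid, saddle_c_mid, solder_reel, tip_pot
top {'vertical_fov': 44.01870768816098, 'cx': 280.63210851816564, 'cy': 208.2034915024525, 'rvec': array([ 2.19864766, -2.16967553,  0.07403234]), 'tvec': array([0.01842652, 0.51299288, 1.38802822])} campos [0.41369652 0.02074001 1.42075636]
saddle_a_mid [(0.66, 376, 238)]
pad_white_top [(0.87, 293, 222), (0.24, 208, 229)]
pad_blue_top [(0.58, 368, 238)]
pad_yellow_top [(0.75, 433, 181), (0.7, 206, 228)]
rail_
[... 422 characters left out ...]
117937e-04,
        6.76911605e+01, -1.02283545e+01]), 'qvel': array([-0.09410027, -0.01876882, -0.01257503,  0.08420074,  0.01636692,
       -0.17085846]), 'tau': array([ 9.03790578e-05, -4.39950478e+01, -1.76978803e+01,  6.33236580e-02,
        5.01869805e-02, -9.61544231e-06]), 'position': array([ 0.23346126, -0.57971691,  0.22259468]), 'tcp_rot': array([[ 9.27624344e-01,  3.73514493e-01,  1.64233438e-05],
       [ 3.73514493e-01, -9.27624344e-01, -2.13196793e-05],
       [ 7.27148434e-06,  2.59110105e-05, -1.00000000e+00]]), 'force': array([ 0.50142872, -0.55326255,  0.08436701]), 'moment': array([-0.02780074, -0.01451311, -0.01109982]), 'grasp_force': 0.0, 'opening': 0.9985009214956336}
```

Run:
```python
import cv2
a=cv2.imread("pics/top0.png")[80:310,140:500]
cv2.imwrite("pics/top_c.png",cv2.resize(a,None,fx=2.2,fy=2.2,interpolation=cv2.INTER_CUBIC))
```

```text
(no output)
```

View pics/scene0.png

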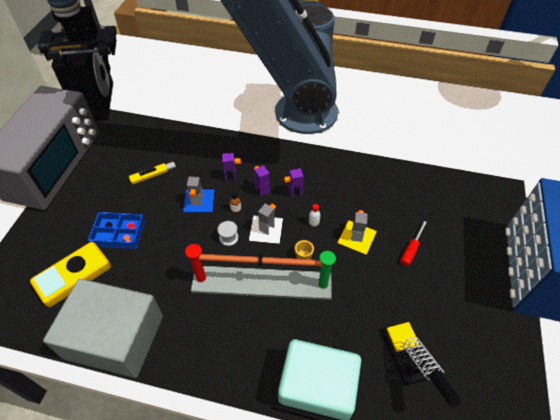

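View pics/top_c.png

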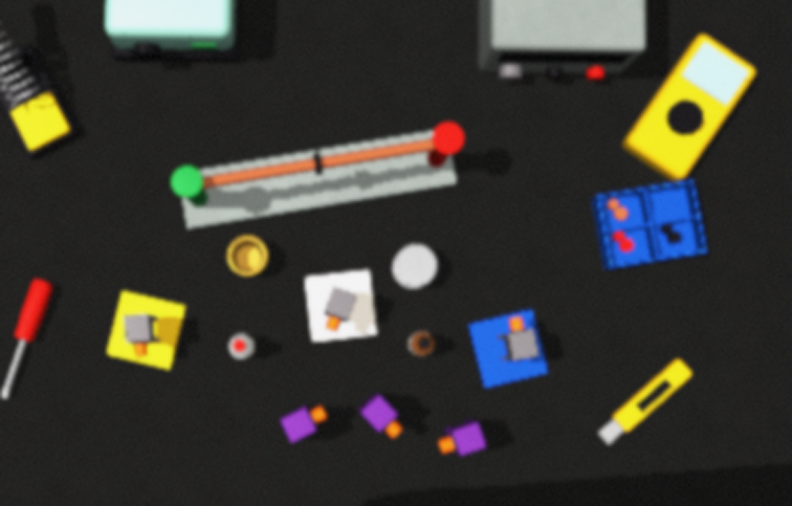

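Candidates in the scene image: grey saddles at white (265,215), blue (195,188), yellow (360,220). The purple look-alikes at (229,165), (262,180) and (296,182) are to be avoided. The bar runs from the red post (193,250) to the green post (327,258). Next I measure with depth.

```bash
cat > m.py <<'E'
from h import *
def load(n):
    z=np.load(f"/tmp/{n}.npz"); return z["I"],z["D"]
if __name__=="__main__":
    pts={}
    for n,L in (("top",dict(pw=(293,222),pb=(370,238),py=(206,229),rail=(284,153),red=(343,142),green=(224,162))),("scene",dict(pw=(265,227),pb=(200,199),py=(357,238),rail=(261,261),red=(193,250),green=(327,258)))):
        H=dict(pw=.004,pb=.004,py=.004,rail=.12,red=.14,green=.14)
        for k,(u,v) in L.items(): print(n,k,ray(n,u,v,H[k])[:2].round(3))
    for n in ("top","scene"):
        I,D=load(n); P=cloud(n,D); hsv=cv2.cvtColor(I,cv2.COLOR_RGB2HSV).astype(int)
        for k,c in dict(w=(293,222),b=(376,238),y=(206,229)).items():
            c=ray("top",*c,.06)[:2]
            m=(np.hypot(P[...,0]-c[0],P[...,1]-c[1])<.06)&(D>0)
            t=m&(abs(P[...,2]-.089)<.006)&(hsv[...,1]<90)
            o=m&(P[...,2]>.045)&(hsv[...,1]>150)&(hsv[...,0]<16)
            A=P[t][:,:2]
            r=cv2.minAreaRect((A*1000).astype(np.float32)) if len(A)>3 else None
            print(n,k,"top n",t.sum(),A.mean(0).round(4) if len(A) else 0,np.round(P[t][:,2].mean(),4),"rect",r)
            if o.sum(): print("   orange",o.sum(),P[o].mean(0).round(4), P[o].min(0).round(3),P[o].max(0).round(3))
E
python3 m.py
```

```text
top pw [ 0.476 -0.009]
top pb [ 0.436 -0.219]
top py [0.454 0.228]
top rail [0.646 0.018]
top red [ 0.672 -0.128]
top green [0.617 0.167]
scene pw [ 0.484 -0.012]
scene pb [ 0.435 -0.214]
scene py [0.46  0.234]
scene rail [0.653 0.026]
scene red [ 0.673 -0.125]
scene green [0.622 0.169]
top w top n 136 [ 0.4841 -0.0103] 0.0884 rect ((484.1627197265625, -10.390918731689453), (29.46390151977539, 31.38314437866211), 70.07205963134766)
   orange 10 [ 0.4631 -0.0034  0.0755] [ 0.458 -0.008  0.073] [0.468 0.003 0.083]
top b top n 141 [ 0.4385 -0.2226] 0.0883 rect ((438.6168212890625, -223.000732421875), (30.72724723815918, 30.213918685913086), 10.181618690490723)
   orange 10 [ 0.4626 -0.2187  0.0757] [ 0.458 -0.223  0.073] [ 0.468 -0.212  0.081]
top y top n 133 [0.4523 0.2261] 0.0879 rect ((452.1332092285156, 226.11463928222656), (30.612125396728516, 27.6201114654541), 7.874773025512695)
   orange 7 [0.4318 0.2219 0.0754] [0.426 0.219 0.072] [0.434 0.227 0.077]
scene w top n 129 [ 0.4895 -0.0056] 0.0873 rect ((488.9454345703125, -5.824892044067383), (29.953500747680664, 34.19261932373047), 68.3995361328125)
   orange 8 [0.4615 0.0071 0.0721] [0.456 0.001 0.07 ] [0.466 0.011 0.075]
scene b top n 115 [ 0.4437 -0.218 ] 0.0873 rect ((443.3896179199219, -218.27459716796875), (38.06549072265625, 30.068431854248047), 10.860831260681152)
   orange 35 [ 0.4669 -0.2139  0.0703] [ 0.458 -0.229  0.052] [ 0.475 -0.206  0.079]
scene y top n 138 [0.4573 0.2315] 0.0879 rect ((456.19085693359375, 231.7619171142578), (33.314273834228516, 30.193580627441406), 6.032800674438477)
   orange 6 [0.4262 0.2284 0.0747] [0.423 0.224 0.072] [0.429 0.235 0.078]
```

Call:
{"fn": "apply_moves", "kwargs": {
  "plan": [0.41,0.96,-0.12,0.4,0.41,0.96,-0.12,0.4,0.41,0.96,-0.12,0.4,0.41,0.96,-0.12,0.4,0.41,0.96,-0.12,0.4,0.41,0.96,-0.12,0.4,0.41,0.96,-0.12,0.4,0.41,0.96,-0.12,0.4,0.41,0.96,-0.12,0.4,0.41,0.96,-0.12,0.4,0.41,0.95,-0.12,0.4,0.4,0.95,-0.12,0.36],
  "grip": -0.6
}}

```text
time_s: 2.3
position: [0.48, -0.0032, 0.1506]
tcp_rot: [[0.348, 0.938, 0.001], [0.938, -0.348, -0.0], [0.0, 0.001, -1.0]]
force: [-0.2, -0.2, -0.0]
opening: 0.803
grasp_force: 0.0
```

Call:
{"fn": "apply_moves", "kwargs": {
  "plan": [0,0,0,0,0,0,0,0]
}}

```text
time_s: 2.55
position: [0.4789, -0.0049, 0.1506]
tcp_rot: [[0.349, 0.937, -0.0], [0.937, -0.349, -0.0], [-0.0, 0.0, -1.0]]
force: [-0.1, -0.3, 0.2]
opening: 0.8
grasp_force: 0.0
```

Run:
```python
from h import *
s=bot.read_state(); T=s["position"]; R=s["tcp_rot"]; print(T,np.degrees(np.arctan2(R[1,1],R[0,1])),s["opening"])
I,D=bot.capture("scene"); P=cloud("scene",D); np.savez("/tmp/s1.npz",I=I,D=D)
q=(P-T)@R
m=(D>0)&(abs(q[...,0])<.05)&(abs(q[...,1])<.08)&(q[...,2]>-.035)&(q[...,2]<.02)
for sgn in (-1,1):
    a=q[m&(q[...,1]*sgn>0)]; print(sgn,len(a),np.percentile(a,[0,5,25,50,75,95,100],axis=0).round(4).tolist())
u,v=map(int,proj("scene",T)); c=I[v-75:v+60,u-90:u+90]
c=cv2.resize(c,None,fx=4,fy=4,interpolation=cv2.INTER_CUBIC); 
for k in (-.0435*s["opening"],.0435*s["opening"]):
    a,b=proj("scene",T+R[:,1]*k); cv2.circle(c,(int((a-u+90+.5)*4),int((b-v+75+.5)*4)),4,(0,255,0),1)
cv2.imwrite("pics/f1.png",c[:,:,::-1])
```

```text
[ 0.47889909 -0.0048699   0.15059458] -20.432322653454655 0.800216774300501
-1 60 [[-0.0077, -0.0459, -0.0349], [-0.0054, -0.0438, -0.0334], [0.0035, -0.0398, -0.0248], [0.0105, -0.0375, -0.0172], [0.0125, -0.0362, -0.007], [0.0139, -0.035, -0.0014], [0.015, -0.0339, 0.0019]]
1 22 [[0.0066, 0.0345, -0.0306], [0.0095, 0.0367, -0.0281], [0.0121, 0.0388, -0.02], [0.0128, 0.0409, -0.0118], [0.0131, 0.042, -0.003], [0.0143, 0.0429, 0.0011], [0.0146, 0.0432, 0.0016]]
```

View pics/f1.png

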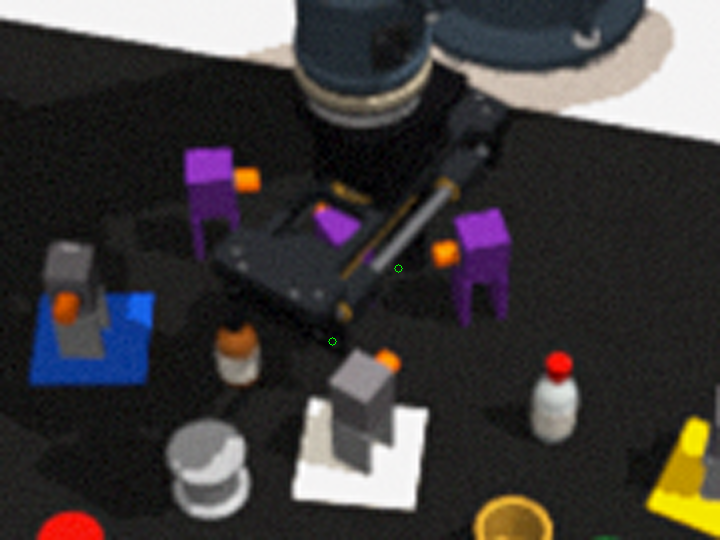

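The green fingertip projections match the visible fingers to within a few mm, so I am combining both cameras' corrections. The gripper is centred over the white saddle (crop 360,400), so I descend and pinch.

Call:
{"fn": "apply_moves", "kwargs": {
  "plan": [0.016,-0.012,-0.5,0,0,0,-0.5,0,0,0,-0.5,0,0,0,-0.5,0,0,0,0,0,0,0,0,0]
}}

```text
time_s: 3.35
position: [0.4801, -0.0064, 0.0512]
tcp_rot: [[0.351, 0.936, 0.001], [0.936, -0.351, -0.0], [0.0, 0.001, -1.0]]
force: [0.5, 0.5, 0.4]
opening: 0.799
grasp_force: 0.0
```

Call:
{"fn": "apply_moves", "kwargs": {
  "plan": [0,0,0,0,0,0,0,0,0,0,0,0,0,0,0,0,0,0,0,0],
  "grip": 1
}}

```text
time_s: 3.98
position: [0.4806, -0.0055, 0.0511]
tcp_rot: [[0.349, 0.937, 0.002], [0.937, -0.349, -0.001], [0.0, 0.002, -1.0]]
force: [0.5, 0.5, 5.4]
opening: 0.519
grasp_force: 30.0
```

Call:
{"fn": "apply_moves", "kwargs": {
  "plan": [0,0,0,0,0,0,0,0]
}}

```text
time_s: 4.22
position: [0.4806, -0.0055, 0.0511]
tcp_rot: [[0.35, 0.937, 0.002], [0.937, -0.35, -0.0], [0.0, 0.002, -1.0]]
force: [1.0, 0.0, 6.3]
opening: 0.518
grasp_force: 30.0
```

White: opening 45.1 mm, so about 3.9 mm of travel, which points to the strongest. I release and go to blue.

Call:
{"fn": "apply_moves", "kwargs": {
  "plan": [0,0,0,0,0,0,0,0,0,0,0,0,0,0,0,0],
  "grip": -0.6
}}

```text
time_s: 4.72
position: [0.4796, -0.0053, 0.0503]
tcp_rot: [[0.35, 0.937, -0.001], [0.937, -0.35, 0.0], [-0.0, -0.001, -1.0]]
force: [0.8, 0.3, -0.2]
opening: 0.789
grasp_force: 0.0
```

Call:
{"fn": "apply_moves", "kwargs": {
  "plan": [0,0,0.5,0,0,0,0.5,0,0,0,0.5,0,0,0,0.5,0,0,0,0,0]
}}

```text
time_s: 5.35
position: [0.481, -0.0056, 0.1519]
tcp_rot: [[0.35, 0.937, 0.004], [0.937, -0.35, -0.001], [0.0, 0.004, -1.0]]
force: [0.4, 0.3, -0.5]
opening: 0.802
grasp_force: 0.0
```

Call:
{"fn": "apply_moves", "kwargs": {
  "plan": [-0.1,-0.712,0,0.513,-0.1,-0.712,0,0.513,-0.1,-0.712,0,0.513,-0.1,-0.712,0,0.513,-0.1,-0.712,0,0.513,-0.1,-0.712,0,0.513,0,0,0,0,0,0,0,0]
}}

```text
time_s: 6.35
position: [0.4489, -0.218, 0.1495]
tcp_rot: [[-0.178, 0.984, -0.002], [0.984, 0.178, 0.002], [0.002, -0.002, -1.0]]
force: [-0.3, 0.6, 0.4]
opening: 0.803
grasp_force: 0.0
```

Call:
{"fn": "apply_moves", "kwargs": {
  "plan": [0,0,-0.5,0,0,0,-0.5,0,0,0,-0.5,0,0,0,-0.5,0,0,0,0,0,0,0,0,0]
}}

```text
time_s: 7.1
position: [0.45, -0.2183, 0.0509]
tcp_rot: [[-0.18, 0.984, 0.0], [0.984, 0.18, 0.0], [0.0, 0.0, -1.0]]
force: [0.4, -0.0, -0.4]
opening: 0.803
grasp_force: 0.0
```

Call:
{"fn": "apply_moves", "kwargs": {
  "plan": [0,0,0,0,0,0,0,0,0,0,0,0,0,0,0,0,0,0,0,0,0,0,0,0,0,0,0,0],
  "grip": 1
}}

```text
time_s: 7.98
position: [0.449, -0.2189, 0.051]
tcp_rot: [[-0.18, 0.984, -0.001], [0.984, 0.18, 0.0], [0.0, -0.001, -1.0]]
force: [-2.1, 0.2, 5.2]
opening: 0.467
grasp_force: 30.0
```

Call:
{"fn": "apply_moves", "kwargs": {
  "plan": [0,0,0,0,0,0,0,0,0,0,0,0,0,0,0,0],
  "grip": -0.6
}}

```text
time_s: 8.48
position: [0.4494, -0.2187, 0.0503]
tcp_rot: [[-0.179, 0.984, -0.001], [0.984, 0.179, 0.001], [0.001, -0.001, -1.0]]
force: [-0.1, -0.2, -0.3]
opening: 0.779
grasp_force: 0.0
```

Call:
{"fn": "apply_moves", "kwargs": {
  "plan": [0,0,0.5,0,0,0,0.5,0,0,0,0.5,0,0,0,0.5,0,0,0,0,0]
}}

```text
time_s: 9.1
position: [0.4506, -0.2196, 0.1519]
tcp_rot: [[-0.179, 0.984, 0.003], [0.984, 0.179, -0.002], [-0.003, 0.002, -1.0]]
force: [-0.7, 0.1, -0.2]
opening: 0.798
grasp_force: 0.0
```

Blue: 8.4 mm of travel, the middle one. Now yellow.

Call:
{"fn": "apply_moves", "kwargs": {
  "plan": [0,0.893,0,-0.033,0,0.893,0,-0.033,0,0.893,0,-0.033,0,0.893,0,-0.033,0,0.893,0,-0.033,-0.01,0.893,0,-0.033,-0.01,0.893,0,-0.033,-0.01,0.893,0,-0.033,-0.01,0.893,0,-0.033,-0.01,0.893,0,-0.033,0,0,0,0,0,0,0,0]
}}

```text
time_s: 10.6
position: [0.4463, 0.227, 0.1495]
tcp_rot: [[-0.123, 0.992, -0.002], [0.992, 0.123, -0.001], [-0.001, -0.002, -1.0]]
force: [0.0, 0.1, 0.2]
opening: 0.803
grasp_force: 0.0
```

Call:
{"fn": "apply_moves", "kwargs": {
  "plan": [0,0,-0.5,0,0,0,-0.5,0,0,0,-0.5,0,0,0,-0.5,0,0,0,0,0,0,0,0,0]
}}

```text
time_s: 11.35
position: [0.4477, 0.2268, 0.0509]
tcp_rot: [[-0.121, 0.993, 0.0], [0.993, 0.121, -0.0], [-0.0, 0.0, -1.0]]
force: [-0.2, -0.3, -0.1]
opening: 0.8
grasp_force: 0.0
```

Call:
{"fn": "apply_moves", "kwargs": {
  "plan": [0,0,0,0,0,0,0,0,0,0,0,0,0,0,0,0,0,0,0,0,0,0,0,0,0,0,0,0],
  "grip": 1
}}

```text
time_s: 12.22
position: [0.4487, 0.2279, 0.0511]
tcp_rot: [[-0.122, 0.993, 0.003], [0.993, 0.122, 0.001], [0.0, 0.003, -1.0]]
force: [2.9, 1.5, 5.2]
opening: 0.396
grasp_force: 30.2
```

Call:
{"fn": "apply_moves", "kwargs": {
  "plan": [0,0,0,0,0,0,0,0,0,0,0,0,0,0,0,0],
  "grip": -0.6
}}

```text
time_s: 12.72
position: [0.4468, 0.2275, 0.0501]
tcp_rot: [[-0.122, 0.993, -0.001], [0.993, 0.122, -0.0], [-0.0, -0.001, -1.0]]
force: [0.6, 0.9, -0.5]
opening: 0.75
grasp_force: 0.0
```

Call:
{"fn": "apply_moves", "kwargs": {
  "plan": [0,0,0.5,0,0,0,0.5,0,0,0,0.5,0,0,0,0.5,0,0,0,0,0]
}}

```text
time_s: 13.35
position: [0.4486, 0.2279, 0.1519]
tcp_rot: [[-0.122, 0.993, 0.004], [0.993, 0.122, 0.001], [0.001, 0.004, -1.0]]
force: [0.1, -0.3, -0.9]
opening: 0.802
grasp_force: 0.0
```

Yellow: 14 mm of travel, the weakest, so it goes to red; white, the strongest, goes to green; blue stays. I clear the arm out of the way (turning to the carry yaw) and remeasure yellow, white and the bar.

Call:
{"fn": "apply_moves", "kwargs": {
  "plan": [0,-0.717,0.03,0.75,0,-0.717,0.03,0.75,0,-0.717,0.03,0.75,0,-0.717,0.03,0.75,0,-0.717,0.03,0.75,0,-0.717,0.03,0.75,0,-0.717,0.03,0.75,0,-0.717,0.03,0.75,0,-0.717,0.03,0.75,0,-0.717,0.03,0.75,0,-0.717,0.03,0.75,0,-0.717,0.03,0.75]
}}

```text
time_s: 14.85
position: [0.4465, -0.2034, 0.1672]
tcp_rot: [[-0.992, -0.126, -0.002], [-0.126, 0.992, 0.002], [0.002, 0.002, -1.0]]
force: [0.8, -0.2, -1.0]
opening: 0.799
grasp_force: 0.0
```

```bash
cat > m2.py <<'E'
from h import *
import sys
B=dict(top=np.array([.0035,.002]),scene=np.array([-.0015,-.003]))
def meas(C,names=("top","scene")):
    for n in names:
        I,D=bot.capture(n); P=cloud(n,D); P[...,:2]+=B[n]; hsv=cv2.cvtColor(I,cv2.COLOR_RGB2HSV).astype(int)
        for k,c in C.items():
            m=(np.hypot(P[...,0]-c[0],P[...,1]-c[1])<.06)&(D>0)
            t=m&(abs(P[...,2]-c[2])<.006)&(hsv[...,1]<90)
            o=m&(P[...,2]>c[2]-.04)&(hsv[...,1]>150)&(hsv[...,0]<16)
            A=P[t][:,:2]
            if len(A)<20: print(n,k,"few");continue
            r=cv2.minAreaRect((A*1000).astype(np.float32))
            print(n,k,t.sum(),"mean",A.mean(0).round(4),"rect",np.round(r[0],1),np.round(r[1],1),round(r[2],1),"orange",P[o].mean(0).round(3) if o.sum() else None)
        # rail
        x,y,z=P[...,0],P[...,1],P[...,2]
        m=(D>0)&(z>.112)&(z<.126)&(x>.58)&(x<.72)&(abs(y-.02)<.125)&(hsv[...,1]>100)
        if m.sum()>20:
            A=P[m]; f=cv2.fitLine(A[:,:2].astype(np.float32),cv2.DIST_HUBER,0,.001,.001).ravel()
            g=lambda Y:f[2]+(Y-f[3])*f[0]/f[1]
            print(n,"rail n",m.sum(),"ang",np.degrees(np.arctan2(f[1],f[0]))%180,"x at y=-.1,.02,.1:",[round(float(g(Y)),4) for Y in(-.1,.02,.1)],"zmax",np.percentile(A[:,2],95))
        for nm,h0,h1 in(("red",0,8),("green",45,80)):
            m=(D>0)&(abs(z-.14)<.006)&(x>.55)&(hsv[...,1]>120)&(((hsv[...,0]>=h0)&(hsv[...,0]<=h1)))
            if m.sum()>10:
                r=cv2.minEnclosingCircle((P[m][:,:2]*1000).astype(np.float32)); print(n,nm,m.sum(),P[m].mean(0).round(4),np.round(r[0],1),round(r[1],1))
    return I
E
python3 - <<'E'
from m2 import *
meas(dict(w=(.488,-.009,.089),b=(.442,-.221,.089),y=(.456,.228,.089)))
s=bot.read_state();print(s["position"],s["joint_positions"],np.degrees(np.arctan2(s["tcp_rot"][1,1],s["tcp_rot"][0,1])))
E
```

```text
top w 140 mean [ 0.4865 -0.0079] rect [486.6  -8. ] [29.6 31.4] 71.0 orange [ 0.465 -0.002  0.076]
top b few
top y 130 mean [0.451  0.2272] rect [451.4 226.9] [28.4 29.2] 0.8 orange [0.432 0.221 0.074]
top rail n 458 ang 100.37211 x at y=-.1,.02,.1: [0.6693, 0.6473, 0.6326] zmax 0.12232140117344374
top red 156 [ 0.6737 -0.1264  0.1392] [ 673.9 -126.9] 18.1
top green 154 [0.6201 0.1678 0.139 ] [620.  168.2] 17.7
scene w 126 mean [ 0.4873 -0.0083] rect [486.4  -9. ] [30.9 32.4] 69.5 orange [0.458 0.003 0.072]
scene b 106 mean [ 0.443  -0.2214] rect [ 441.7 -221.8] [36.8 29.3] 10.6 orange [ 0.466 -0.217  0.144]
scene y 137 mean [0.4513 0.2285] rect [449.8 228. ] [33.1 30.2] 7.9 orange [0.421 0.223 0.075]
scene rail n 635 ang 100.58911 x at y=-.1,.02,.1: [0.6703, 0.6479, 0.6329] zmax 0.12085022494036579
scene red 178 [ 0.6736 -0.1267  0.1381] [ 672.7 -128. ] 18.8
scene green 185 [0.6198 0.1675 0.1388] [618.3 167.5] 19.0
[ 0.44789176 -0.20627281  0.16761718] [-3.77088858e+01  2.48212331e+01  1.04086733e+02 -5.68362404e-02
  5.09925590e+01 -1.34544929e+02] 96.87174387839596
```

Call:
{"fn": "apply_moves", "kwargs": {
  "plan": [0.007,0.868,0,0,0.007,0.868,0,0,0.007,0.868,0,0,0.007,0.868,0,0,0.007,0.868,0,0,0.007,0.868,0,0,0.007,0.868,0,0,0.007,0.868,0,0,0.007,0.868,0,0,0.007,0.868,0,0,0,0,0,0,0,0,0,0]
}}

```text
time_s: 16.45
position: [0.4494, 0.2311, 0.1676]
tcp_rot: [[-0.992, -0.123, -0.003], [-0.123, 0.992, -0.001], [0.003, -0.001, -1.0]]
force: [0.4, -0.6, -0.1]
opening: 0.802
grasp_force: 0.0
```

Call:
{"fn": "apply_moves", "kwargs": {
  "plan": [0.02,-0.066,-0.5,0,0,0,-0.5,0,0,0,-0.5,0,0,0,-0.5,0,0,0,-0.27,0,0,0,0,0,0,0,0,0]
}}

```text
time_s: 17.32
position: [0.4523, 0.2279, 0.0556]
tcp_rot: [[-0.993, -0.121, 0.001], [-0.121, 0.993, 0.0], [-0.001, 0.0, -1.0]]
force: [-0.5, 1.1, 0.5]
opening: 0.802
grasp_force: 0.0
```

Call:
{"fn": "apply_moves", "kwargs": {
  "plan": [0,0,0,0,0,0,0,0,0,0,0,0,0,0,0,0,0,0,0,0,0,0,0,0,0,0,0,0],
  "grip": 1
}}

```text
time_s: 18.2
position: [0.4518, 0.2281, 0.0551]
tcp_rot: [[-0.993, -0.122, 0.0], [-0.122, 0.993, 0.0], [-0.0, 0.0, -1.0]]
force: [-0.7, 0.4, 1.7]
opening: 0.343
grasp_force: 30.0
```

Call:
{"fn": "apply_moves", "kwargs": {
  "plan": [0,0,0.5,0,0,0,0.7,0,0,0,0.8,0,0,0,0.8,0,0,0,0.6,0,0,0,0,0]
}}

```text
time_s: 18.95
position: [0.4531, 0.2284, 0.2269]
tcp_rot: [[-0.993, -0.122, 0.005], [-0.122, 0.993, 0.001], [-0.005, 0.001, -1.0]]
force: [0.5, 0.4, -2.3]
opening: 0.343
grasp_force: 30.0
```

Call:
{"fn": "apply_moves", "kwargs": {
  "plan": [0.3,-0.4,0,0.043,0.52,-0.7,0,0.043,0.52,-0.7,0,0.043,0.52,-0.7,0,0.043,0.52,-0.7,0,0.043,0.52,-0.7,0,0.043,0.52,-0.7,0,0.043,0.46,-0.63,0,0.043,0.3,-0.4,0,0,0,0,0,0,0,0,0,0]
}}

```text
time_s: 20.32
position: [0.6591, -0.0525, 0.223]
tcp_rot: [[-0.983, -0.181, -0.004], [-0.181, 0.983, 0.002], [0.004, 0.002, -1.0]]
force: [-1.1, -0.1, -1.2]
opening: 0.343
grasp_force: 30.0
```

Run:
```python
from h import *
s=bot.read_state(); T=s["position"]; R=s["tcp_rot"]; print(T.round(4),np.degrees(np.arctan2(R[1,1],R[0,1])),s["opening"],s["force"].round(2))
I,D=bot.capture("scene")
# bar frame: y along bar
u,v=map(int,proj("scene",T)); c=I[v-50:v+90,u-90:u+90]
cv2.imwrite("pics/d1.png",cv2.resize(c,None,fx=4,fy=4,interpolation=cv2.INTER_CUBIC)[:,:,::-1])
# saddle +x side (tool x = -world x): cloud of legs and plunger relative to tool
P=cloud("scene",D); P[...,:2]+=[-.0015,-.003]; q=(P-T)@R
m=(D>0)&(abs(q[...,1])<.03)&(abs(q[...,0])<.06)
for a,b in((-.01,.005),(.008,.045)):
    k=q[m&(q[...,2]>a)&(q[...,2]<b)]; print(a,len(k),np.percentile(k[:,0],[0,2,10,25,50,75,90,98,100]).round(4),np.percentile(k[:,1],[2,50,98]).round(4),k[:,2].max())
```

```text
[ 0.6591 -0.0525  0.223 ] 100.45268577034297 0.34278538901338906 [-1.12 -0.07 -1.21]
-0.01 90 [-0.015  -0.0148 -0.0145 -0.0136 -0.0125 -0.0087 -0.0069  0.0056  0.0084] [-0.0224  0.002   0.0237] 0.004207205116926341
0.008 141 [-0.016  -0.0153 -0.0146 -0.0139 -0.0132 -0.0125 -0.0117  0.0136  0.0149] [-0.0145  0.0007  0.0148] 0.04468106941310429
```

View pics/d1.png

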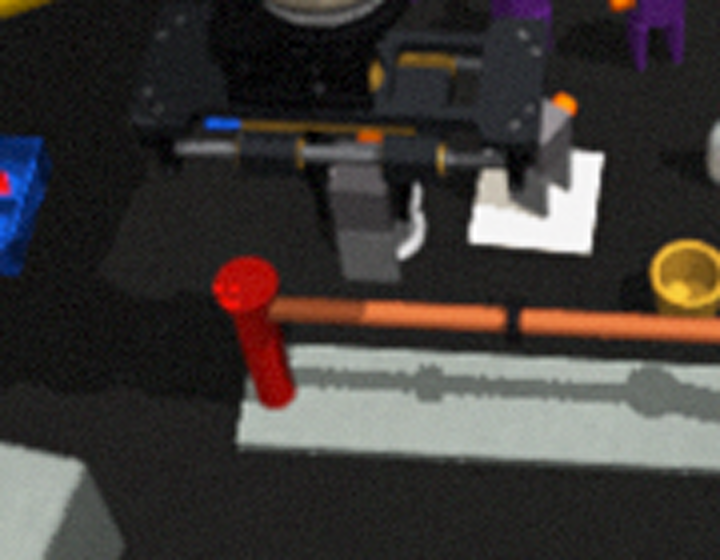

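The legs (crop 370,270) sit over the red half, about 3 mm short of the bar line. I correct that and lower gently while watching force.

Call:
{"fn": "apply_moves", "kwargs": {
  "plan": [0.06,0,-0.4,0,0,0,-0.4,0,0,0,-0.2,0,0,0,-0.1,0,0,0,-0.1,0,0,0,-0.1,0,0,0,0,0]
}}

```text
time_s: 21.25
position: [0.6636, -0.0534, 0.1599]
tcp_rot: [[-0.983, -0.181, -0.0], [-0.181, 0.983, 0.0], [0.0, 0.0, -1.0]]
force: [-0.6, 0.2, -1.4]
opening: 0.34
grasp_force: 30.0
```

Run:
```python
from h import *
s=bot.read_state(); T=s["position"]; R=s["tcp_rot"]; print(T.round(4),s["force"].round(2),s["moment"].round(2))
I,D=bot.capture("scene"); J,_=bot.capture("top")
u,v=map(int,proj("scene",T)); c=cv2.resize(I[v-45:v+60,u-60:u+60],None,fx=5,fy=5,interpolation=cv2.INTER_CUBIC)
cv2.imwrite("pics/d2.png",c[:,:,::-1])
P=cloud("scene",D); P[...,:2]+=[-.0015,-.003]; q=(P-T)@R
m=(D>0)&(abs(q[...,1])<.012)&(abs(q[...,0])<.03)&(q[...,2]>.01)&(q[...,2]<.045); k=q[m]; print(np.percentile(k[:,0],[2,25,50,75]).round(4))
```

```text
[ 0.6636 -0.0534  0.1599] [-0.57  0.23 -1.45] [ 0.13 -0.12 -0.02]
[-0.0151 -0.014  -0.0131 -0.0126]
```

View pics/d2.png

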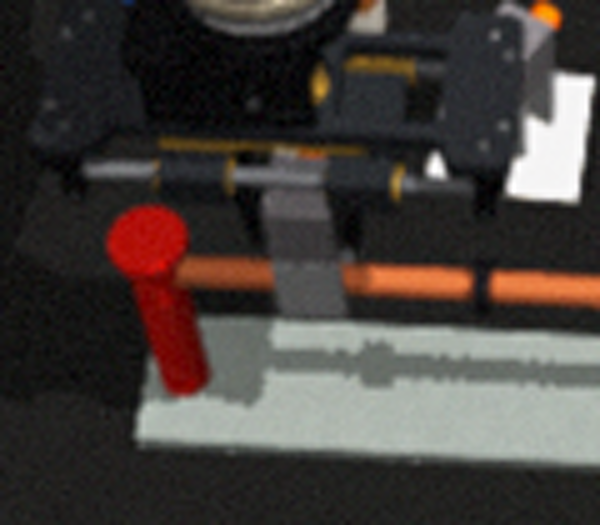

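The front leg (crop 310,290) passes in front of the bar with no contact force, so it is straddling. I lower it to seating.

Call:
{"fn": "apply_moves", "kwargs": {
  "plan": [0,0,-0.2,0,0,0,-0.2,0,0,0,-0.14,0,0,0,-0.06,0,0,0,0,0]
}}

```text
time_s: 21.98
position: [0.6636, -0.0534, 0.1296]
tcp_rot: [[-0.983, -0.181, -0.001], [-0.181, 0.983, 0.0], [0.001, 0.0, -1.0]]
force: [-0.5, -0.2, -1.9]
opening: 0.344
grasp_force: 30.0
```

Call:
{"fn": "apply_moves", "kwargs": {
  "plan": [0,0,-0.03,0,0,0,0,0]
}}

```text
time_s: 22.22
position: [0.6639, -0.0534, 0.1288]
tcp_rot: [[-0.983, -0.181, 0.0], [-0.181, 0.983, -0.0], [-0.0, -0.0, -1.0]]
force: [-0.3, 0.6, -1.3]
opening: 0.343
grasp_force: 30.0
```

Call:
{"fn": "apply_moves", "kwargs": {
  "plan": [0,0,-0.03,0,0,0,0,0]
}}

```text
time_s: 22.48
position: [0.6637, -0.0534, 0.127]
tcp_rot: [[-0.983, -0.181, -0.0], [-0.181, 0.983, 0.0], [0.0, 0.0, -1.0]]
force: [-0.2, -0.5, -1.6]
opening: 0.339
grasp_force: 30.0
```

Call:
{"fn": "apply_moves", "kwargs": {
  "plan": [0,0,-0.02,0,0,0,0,0]
}}

```text
time_s: 22.72
position: [0.6638, -0.0534, 0.1261]
tcp_rot: [[-0.983, -0.181, 0.0], [-0.181, 0.983, -0.0], [-0.0, -0.0, -1.0]]
force: [0.2, -0.5, -0.5]
opening: 0.34
grasp_force: 30.0
```

Call:
{"fn": "apply_moves", "kwargs": {
  "plan": [0,0,-0.01,0,0,0,0,0]
}}

```text
time_s: 22.98
position: [0.6639, -0.0535, 0.1261]
tcp_rot: [[-0.983, -0.181, 0.0], [-0.181, 0.983, -0.0], [-0.0, -0.0, -1.0]]
force: [-0.4, -0.0, 2.2]
opening: 0.345
grasp_force: 30.0
```

Seated, with light contact. I ease up a hair and release to a partial opening.

Call:
{"fn": "apply_moves", "kwargs": {
  "plan": [0,0,0.006,0,0,0,0,0]
}}

```text
time_s: 23.22
position: [0.6639, -0.0534, 0.1261]
tcp_rot: [[-0.983, -0.181, 0.0], [-0.181, 0.983, -0.0], [-0.0, -0.0, -1.0]]
force: [-0.7, 0.8, 2.6]
opening: 0.342
grasp_force: 30.0
```

Call:
{"fn": "apply_moves", "kwargs": {
  "plan": [0,0,0,0,0,0,0,0,0,0,0,0,0,0,0,0],
  "grip": -0.2
}}

```text
time_s: 23.72
position: [0.6638, -0.0535, 0.1257]
tcp_rot: [[-0.983, -0.181, -0.0], [-0.181, 0.983, 0.0], [0.0, 0.0, -1.0]]
force: [0.7, 0.4, 0.8]
opening: 0.587
grasp_force: 0.0
```

Call:
{"fn": "apply_moves", "kwargs": {
  "plan": [0,0,0.2,0,0,0,0.4,0,0,0,0.6,0,0,0,0.6,0,0,0,0.2,0]
}}

```text
time_s: 24.35
position: [0.6652, -0.0537, 0.2289]
tcp_rot: [[-0.983, -0.182, 0.005], [-0.182, 0.983, -0.001], [-0.005, -0.002, -1.0]]
force: [0.9, -0.1, 0.2]
opening: 0.597
grasp_force: 0.0
```

Call:
{"fn": "apply_moves", "kwargs": {
  "plan": [-0.59,0.15,0,-0.507,-0.59,0.15,0,-0.507,-0.59,0.15,0,-0.507,-0.59,0.15,0,-0.507,-0.59,0.15,0,-0.507,-0.59,0.15,0,-0.507,0,0,0,0,0,0,0,0]
}}

```text
time_s: 25.35
position: [0.4879, -0.0088, 0.226]
tcp_rot: [[-0.94, 0.341, 0.002], [0.341, 0.94, -0.0], [-0.002, 0.0, -1.0]]
force: [-0.5, -0.5, -0.1]
opening: 0.599
grasp_force: 0.0
```

Run:
```python
from m2 import *
I=meas(dict(r=(.661,-.0535,.16),w=(.4868,-.0083,.089)))
s=bot.read_state();print(s["position"],np.degrees(np.arctan2(s["tcp_rot"][1,1],s["tcp_rot"][0,1])))
u,v=map(int,proj("scene",(.661,-.0535,.13)))
cv2.imwrite("pics/d3.png",cv2.resize(I[v-60:v+45,u-45:u+95],None,fx=5,fy=5,interpolation=cv2.INTER_CUBIC)[:,:,::-1])
```

```text
top r 152 mean [ 0.6651 -0.0524] rect [665.9 -52.9] [32.3 30. ] 11.0 orange [ 0.652 -0.061  0.135]
top w few
top rail n 384 ang 100.37216 x at y=-.1,.02,.1: [0.669, 0.647, 0.6324] zmax 0.12318667421112703
top red 156 [ 0.6736 -0.1262  0.1392] [665.  -91.9] 53.7
top green 150 [0.62   0.1683 0.1388] [620. 168.] 17.8
scene r 183 mean [ 0.6653 -0.0525] rect [664.7 -53.3] [32.1 30.1] 11.8 orange [ 0.656 -0.071  0.134]
scene w 126 mean [ 0.4872 -0.0082] rect [485.5  -8.5] [30.7 32.5] 72.0 orange [ 0.488 -0.011  0.269]
scene rail n 542 ang 100.41633 x at y=-.1,.02,.1: [0.6704, 0.6483, 0.6336] zmax 0.12090118405710318
scene red 178 [ 0.6735 -0.1263  0.1382] [ 672.5 -126.9] 17.7
scene green 188 [0.6212 0.169  0.1389] [733.8 294.2] 188.5
[ 0.4881978  -0.00890509  0.22592705] 70.04942741007325
```

View pics/d3.png

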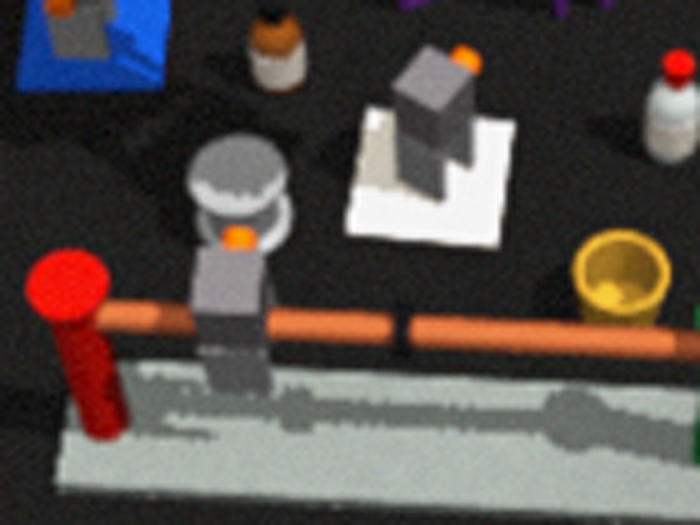

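The yellow saddle sits on the red half, upright (crop 235,290), with the plunger out. Now I grip white across its y faces.

Call:
{"fn": "apply_moves", "kwargs": {
  "plan": [-0.02,0.01,-0.6,0,0,0,-0.8,0,0,0,-0.8,0,0,0,-0.8,0,0,0,-0.4,0,0,0,0,0,0,0,0,0]
}}

```text
time_s: 26.32
position: [0.4869, -0.0083, 0.0562]
tcp_rot: [[-0.94, 0.341, 0.001], [0.341, 0.94, -0.0], [-0.001, 0.0, -1.0]]
force: [0.5, 0.8, -0.6]
opening: 0.597
grasp_force: 0.0
```

Call:
{"fn": "apply_moves", "kwargs": {
  "plan": [0,0,0,0,0,0,0,0,0,0,0,0,0,0,0,0,0,0,0,0],
  "grip": 1
}}

```text
time_s: 26.95
position: [0.4861, -0.008, 0.0564]
tcp_rot: [[-0.94, 0.342, 0.001], [0.342, 0.94, -0.0], [-0.001, 0.0, -1.0]]
force: [-0.1, 0.5, 5.8]
opening: 0.346
grasp_force: 30.0
```

Call:
{"fn": "apply_moves", "kwargs": {
  "plan": [0,0,0.5,0,0,0,0.7,0,0,0,0.8,0,0,0,0.8,0,0,0,0.6,0,0,0,0,0]
}}

```text
time_s: 27.7
position: [0.487, -0.0082, 0.2275]
tcp_rot: [[-0.94, 0.341, 0.005], [0.341, 0.94, -0.001], [-0.005, 0.0, -1.0]]
force: [-0.7, 0.7, -2.4]
opening: 0.339
grasp_force: 30.0
```

Call:
{"fn": "apply_moves", "kwargs": {
  "plan": [0.24,0.17,0,0.25,0.487,0.341,0,0.507,0.487,0.341,0,0.507,0.487,0.341,0,0.507,0.487,0.341,0,0.507,0.487,0.341,0,0.507,0.245,0.17,0,0.255,0,0,0,0,0,0,0,0]
}}

```text
time_s: 28.82
position: [0.6306, 0.094, 0.2249]
tcp_rot: [[-0.984, -0.18, -0.003], [-0.18, 0.984, -0.0], [0.003, 0.0, -1.0]]
force: [-0.3, 1.0, -2.3]
opening: 0.344
grasp_force: 30.0
```

Run:
```python
from h import *
s=bot.read_state(); T=s["position"]; R=s["tcp_rot"]; print(T.round(4),np.degrees(np.arctan2(R[1,1],R[0,1])),s["force"].round(2))
I,D=bot.capture("scene")
P=cloud("scene",D); P[...,:2]+=[-.0015,-.003]; q=(P-T)@R
m=(D>0)&(abs(q[...,1])<.012)&(abs(q[...,0])<.03)&(q[...,2]>.01)&(q[...,2]<.045); k=q[m]; print(np.percentile(k[:,0],[2,25,50,75]).round(4))
```

```text
[0.6306 0.094  0.2249] 100.39833999218446 [-0.34  0.97 -2.26]
[-0.0165 -0.015  -0.0145 -0.0138]
```

Call:
{"fn": "apply_moves", "kwargs": {
  "plan": [0,0,-0.4,0,0,0,-0.4,0,0,0,-0.2,0,0,0,-0.1,0,0,0,-0.1,0,0,0,-0.1,0,0,0,0,0]
}}

```text
time_s: 29.75
position: [0.6316, 0.0944, 0.1606]
tcp_rot: [[-0.983, -0.181, -0.0], [-0.181, 0.983, 0.0], [0.0, 0.0, -1.0]]
force: [-0.3, 0.0, -0.7]
opening: 0.341
grasp_force: 30.0
```

Call:
{"fn": "apply_moves", "kwargs": {
  "plan": [0,0,-0.2,0,0,0,-0.2,0,0,0,-0.12,0,0,0,-0.04,0,0,0,0,0]
}}

```text
time_s: 30.38
position: [0.6318, 0.0943, 0.1326]
tcp_rot: [[-0.983, -0.181, -0.0], [-0.181, 0.983, -0.0], [0.0, -0.0, -1.0]]
force: [0.0, -0.4, -2.4]
opening: 0.342
grasp_force: 30.0
```

Call:
{"fn": "apply_moves", "kwargs": {
  "plan": [0,0,-0.04,0,0,0,-0.04,0,0,0,0,0,0,0,0,0]
}}

```text
time_s: 30.88
position: [0.6318, 0.0943, 0.1289]
tcp_rot: [[-0.983, -0.181, 0.0], [-0.181, 0.983, -0.0], [-0.0, -0.0, -1.0]]
force: [-0.3, 0.3, -1.9]
opening: 0.339
grasp_force: 30.0
```

Call:
{"fn": "apply_moves", "kwargs": {
  "plan": [0,0,-0.016,0,0,0,0,0,0,0,0,0]
}}

```text
time_s: 31.25
position: [0.6318, 0.0943, 0.1281]
tcp_rot: [[-0.983, -0.181, 0.0], [-0.181, 0.983, -0.0], [-0.0, -0.0, -1.0]]
force: [0.4, 0.4, -1.9]
opening: 0.341
grasp_force: 30.0
```

Call:
{"fn": "apply_moves", "kwargs": {
  "plan": [0,0,-0.016,0,0,0,0,0,0,0,0,0]
}}

```text
time_s: 31.62
position: [0.6319, 0.0943, 0.1274]
tcp_rot: [[-0.983, -0.181, 0.0], [-0.181, 0.983, 0.0], [-0.0, -0.0, -1.0]]
force: [-0.0, 0.4, -0.2]
opening: 0.339
grasp_force: 30.0
```

Call:
{"fn": "apply_moves", "kwargs": {
  "plan": [0,0,-0.008,0,0,0,0,0]
}}

```text
time_s: 31.88
position: [0.6319, 0.0943, 0.1274]
tcp_rot: [[-0.983, -0.181, 0.0], [-0.181, 0.983, -0.0], [-0.0, -0.0, -1.0]]
force: [-0.9, -1.1, 3.3]
opening: 0.34
grasp_force: 30.0
```

Contact. I ease up, release, rise and look.

Call:
{"fn": "apply_moves", "kwargs": {
  "plan": [0,0,0.008,0,0,0,0,0]
}}

```text
time_s: 32.12
position: [0.6319, 0.0943, 0.1274]
tcp_rot: [[-0.983, -0.181, 0.0], [-0.181, 0.983, 0.0], [-0.0, -0.0, -1.0]]
force: [-0.4, -0.6, 2.3]
opening: 0.345
grasp_force: 30.0
```

Call:
{"fn": "apply_moves", "kwargs": {
  "plan": [0,0,0,0,0,0,0,0,0,0,0,0,0,0,0,0],
  "grip": -0.2
}}

```text
time_s: 32.62
position: [0.6317, 0.0943, 0.1271]
tcp_rot: [[-0.983, -0.181, -0.0], [-0.181, 0.983, -0.0], [0.0, 0.0, -1.0]]
force: [-0.7, -0.3, 0.8]
opening: 0.591
grasp_force: 0.0
```

Call:
{"fn": "apply_moves", "kwargs": {
  "plan": [0,0,0.2,0,0,0,0.4,0,0,0,0.6,0,0,0,0.6,0,0,0,0.4,0,-0.5,0,0,0,-0.8,0,0,0,-0.8,0,0,0,-0.8,0,0,0,-0.5,0,0,0,0,0,0,0]
}}

```text
time_s: 34.0
position: [0.4603, 0.0945, 0.238]
tcp_rot: [[-0.983, -0.181, 0.0], [-0.181, 0.983, 0.0], [-0.0, -0.0, -1.0]]
force: [1.1, -0.3, -0.6]
opening: 0.599
grasp_force: 0.0
```

Run:
```python
from m2 import *
I=meas(dict(r=(.661,-.0535,.16),g=(.633,.094,.16),b=(.4425,-.2214,.089)))
u,v=map(int,proj("scene",(.58,-.02,.1)))
cv2.imwrite("pics/d4.png",cv2.resize(I[v-85:v+75,u-110:u+110],None,fx=3.6,fy=3.6,interpolation=cv2.INTER_CUBIC)[:,:,::-1])
print(bot.read_state()["position"],bot.read_state()["time_s"])
```

```text
top r 151 mean [ 0.665  -0.0527] rect [665.7 -52.8] [32.9 30.3] 12.2 orange [ 0.651 -0.056  0.136]
top g 141 mean [0.6267 0.0936] rect [626.2  93.3] [31.4 29.1] 11.1 orange [0.619 0.093 0.131]
top b 130 mean [ 0.4439 -0.2209] rect [ 443.7 -220.9] [30.1 29.7] 11.1 orange [ 0.467 -0.217  0.075]
top rail n 330 ang 100.28173 x at y=-.1,.02,.1: [0.6687, 0.6469, 0.6324] zmax 0.12349783520545808
top red 155 [ 0.6738 -0.126   0.1388] [663.7 -92. ] 53.6
top green 148 [0.6203 0.1676 0.1391] [620.  167.9] 17.7
scene r 181 mean [ 0.6654 -0.0525] rect [665.2 -53.3] [33.  30.1] 11.3 orange [ 0.658 -0.073  0.132]
scene g 158 mean [0.6274 0.0926] rect [625.9  92.3] [32.3 26.6] 12.2 orange [0.623 0.087 0.126]
scene b 110 mean [ 0.4441 -0.2209] rect [ 443.4 -220.9] [31.6 30.1] 15.2 orange [ 0.467 -0.218  0.072]
scene rail n 457 ang 100.37394 x at y=-.1,.02,.1: [0.6696, 0.6476, 0.6329] zmax 0.12083117334378318
scene red 181 [ 0.6731 -0.1226  0.1383] [657.6 -17.2] 128.4
scene green 186 [0.6198 0.1675 0.1387] [619.  167.5] 18.4
[0.46343496 0.09422578 0.23814611] 34.1
```

View pics/d4.png

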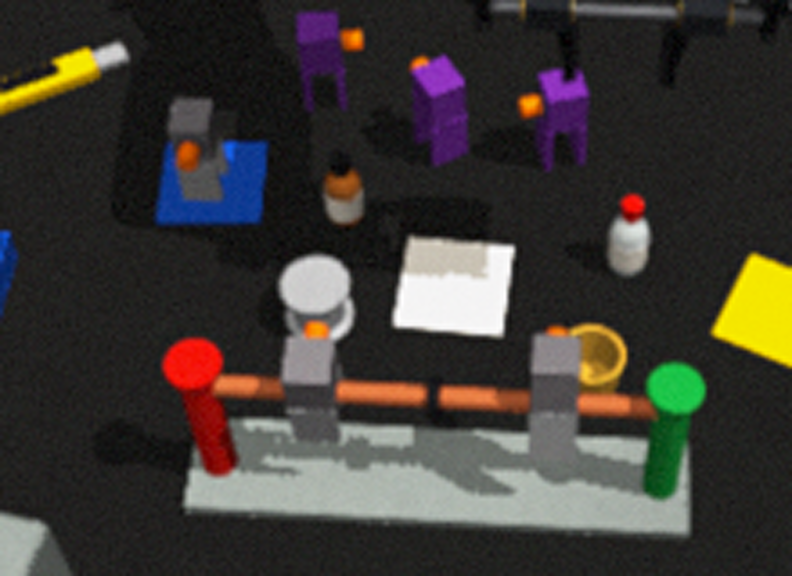

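Both saddles are on the bar and blue stands on its pad with the plunger out. The green one may lean a little, so I check tilt and stillness over time.

```bash
cat > t.py <<'E'
from m2 import *
for n in("top","scene"):
    I,D=bot.capture(n); P=cloud(n,D); P[...,:2]+=B[n]; hsv=cv2.cvtColor(I,cv2.COLOR_RGB2HSV)
    for k,c in dict(r=(.665,-.053),g=(.627,.093)).items():
        m=(D>0)&(np.hypot(P[...,0]-c[0],P[...,1]-c[1])<.02)&(abs(P[...,2]-.16)<.008)&(hsv[...,1]<90)
        A=P[m]; X=np.c_[A[:,:2]-A[:,:2].mean(0),np.ones(len(A))]; s=np.linalg.lstsq(X,A[:,2],rcond=None)[0]
        print(n,k,len(A),A.mean(0).round(4),"slope deg",np.degrees(s[:2]).round(1))
E
python3 t.py
```

```text
top r 161 [ 0.6653 -0.0527  0.1582] slope deg [-3.6 -0.7]
top g 149 [0.6262 0.0935 0.1583] slope deg [11.1  2.6]
scene r 190 [ 0.6659 -0.0522  0.1579] slope deg [-4.7 -2.5]
scene g 165 [0.6281 0.0924 0.1581] slope deg [3.6 2.9]
```

Call:
{"fn": "apply_moves", "kwargs": {
  "plan": [0,0,0,0,0,0,0,0,0,0,0,0,0,0,0,0,0,0,0,0,0,0,0,0,0,0,0,0,0,0,0,0,0,0,0,0,0,0,0,0]
}}

```text
time_s: 35.45
position: [0.4618, 0.0943, 0.2373]
tcp_rot: [[-0.983, -0.181, 0.0], [-0.181, 0.983, -0.0], [-0.0, -0.0, -1.0]]
force: [-0.2, 0.5, 0.2]
opening: 0.601
grasp_force: 0.0
```

```bash
python3 t.py
```

```text
top r 157 [ 0.6651 -0.0526  0.1585] slope deg [-0.9 -2.5]
top g 153 [0.6261 0.0936 0.1583] slope deg [9.9 1.4]
scene r 187 [ 0.6658 -0.0527  0.1577] slope deg [-6.  -1.1]
scene g 161 [0.628  0.0931 0.1583] slope deg [ 4.7 -0.9]
```

Both are stationary, with only a few degrees of lean and heads seated. I hand in.

```bash
python3 -c "
from rig import bot
print(bot.hand_in())"
```

```text
the job is handed in; nothing more can be done
None
```

I squeezed the plungers in order (white strongest, blue middle, yellow weakest), draped yellow's saddle by the red post and white's by the green post, both steady with a lean of a few degrees (the green-half one measured 4 to 11°), left blue standing on its pad with its plunger out, and handed in at about 35.5 s; no verdict came back.

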